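Load a slat into the drilling jig and clamp it home

TASK

Load the long slat into the drilling jig: lay it flat on the bed against the two fence strips, between the drill guide and the end clamp, then slide the end clamp along its track so that it pushes the slat in under the drill guide until you feel it come fully home on the stop hidden inside, without ramming it. Leave the clamp's sprung pad pressing on the slat end, and only then press the cam lever down flat to lock it. Leave the other things on the bench where they are.

Things in the scene. Friction and masses are not known exactly. Their poses are not given: they have to be found in the camera images.
- slat: bare pine crate slat, 200 mm long (its y), 50 mm wide (x), 18 mm thick (z), about 100 g; origin at the centre of its underside. Both ends are alike. It starts flat on the bench, left or right in front of the jig.
- jig: drilling jig fixed to the bench: plywood bed, top at z = 15 mm, x = -63 to +73 mm, y = -283 to +307 mm. Origin on the bench surface, in the middle of the slat's lane; y runs along the lane from the drill guide (-y end) to the end clamp (+y end); x points to the fence side. A slat lying against the fence has its centre line at x = 0.
- fence (a point): middle of the gap between the two aluminium fence strips (jig x = +25 mm, y = +5 mm, on the bed). Their faces are at jig x = +25 mm; they stand 16 mm above the bed and are 22 mm deep; one runs from jig y = -165 to -55 mm, the other from +65 to +115 mm. The gap leaves room for a finger.
- lay (a point): point on top of the bed in the lane (jig x = 0, y = +5 mm, z = 15 mm), at the middle of the gap between the fence strips: with the slat's middle here it lies between guide and clamp, clear of both.
- guide: steel drill guide, a fixed closed box 110 mm long (y), 94 mm wide, top 39 mm above the bed, drill bushes 8 mm more. Origin at the middle of its open mouth, on the bed (jig y = -165 mm); axes as the jig's. Slot 27 mm high, x = -33 to +28 mm, flared mouth. Inside, out of sight, an adjustable stop 25 to 65 mm in from the mouth; its place differs each time and can only be felt.
- clamp (a joint): end clamp's travel in m: 0 = fully drawn back (+y), growing towards the guide, at most 0.262. The pad's face is at jig y = 0.215 - value while its spring is out. The carriage, a grey block 44 mm wide (x), 60 mm long (y), top 34 mm above the bed, with the lever on top, slides with a steady drag of about 6 N and stays where it is left.
- clamp_back (a point): centre of the carriage's back face (+y side), 17.5 mm above the bed, a flat face 44 mm wide to push on towards the guide; 72 mm behind the pad's face.
- pad: sprung rubber-faced pad in front of the carriage, 42 mm wide and 14 mm high; origin at the centre of its face (towards the guide), 10.5 mm above the bed. It yields up to 8 mm: about 1.5 N to start, 7 N fully in. The slat alone slides along the bed with less than 1.5 N.
- lever (a joint): cam lever's angle in rad: 0 = open, the lever rising 34 degrees; 0.6 = pressed down flat (level), locked. It turns stiffly (0.12 N m) and stays where it is left.
- lever_tip (a point): tip of the cam lever, a black grip 17 mm wide and 10 mm thick. The lever is 75 mm long and points to the jig's -x; its pivot is 59 mm above the bench, at jig x = +6 mm, 42 mm nearer the guide than the back face. Flat, the tip is at jig x = -69 mm, 59 mm above the bench.
- offcut: offcut of the same pine, only 110 mm long (y), 50 mm wide, 18 mm thick, lying flat; origin at the centre of its underside. Not wanted.
- tin: small closed paint tin, 72 mm across, 76 mm tall, standing in front of the jig; origin at the centre of its underside. Leave alone.
- brush: flat paint brush, 195 mm long (x), lying beyond the jig. Origin on the bench below it. Leave alone.
- square: try square, stock 90 mm (x), blade 150 mm (y), lying beyond the jig. Origin under the middle of the stock. Leave alone.

How it is judged:
On the way, in this order (a step that is already met when the one before it is completed fails the run):
1. the slat lies flat on the bed along the fence, short of the guide's stop (angle between slat's own z axis and vertical below 0.05 rad and z of slat in the frame of jig between 0.012 and 0.019 m and angle between the y axis of slat and the y axis of jig, either way round below 0.08 rad and x of slat in the frame of jig between -0.007 and 0.005 m and y of slat in the frame of jig between -0.075 and 0.075 m and contact force between slat and the fingers below 0.3 N), for 0.1 s.
2. the clamp's pad presses the slat home on the hidden stop while the lever is still open (angle between slat's own z axis and vertical below 0.05 rad and z of slat in the frame of jig between 0.012 and 0.019 m and angle between the y axis of slat and the y axis of jig, either way round below 0.08 rad and x of slat in the frame of jig between -0.007 and 0.005 m and contact force between slat and guide above 1 N and contact force between slat and pad above 1 N and y of slat in the frame of jig below -0.082 m and value of joint lever below 0.35 rad), for 0.2 s.
At the end, for the whole second after the job is handed in: The slat lies flat on the bed along the fence (within about 5 mm and 4.5 degrees), one end under the drill guide, at rest; it presses on the guide's hidden stop and the clamp's sprung pad presses on its other end, each with more than 1 N; the cam lever is down (above 0.5 rad) (angle between slat's own z axis and vertical below 0.05 rad and z of slat in the frame of jig between 0.012 and 0.019 m and angle between the y axis of slat and the y axis of jig, either way round below 0.08 rad and x of slat in the frame of jig between -0.007 and 0.005 m and contact force between slat and guide above 1 N and contact force between slat and pad above 1 N and y of slat in the frame of jig below -0.082 m and value of joint lever above 0.5 rad and linear speed of slat below 0.01 m/s); the robot touches nothing.
It fails at once if the slat is rammed into the guide (over 30 N) (contact force between slat and guide above 30 N).
It fails at once if a bystander (offcut, tin, brush or square) is moved by more than 25 mm (distance of any of offcut, tin, brush, square from where it was at the start of the episode above 0.025 m).
It also fails if it takes over 58 s, if anything falls off the work surface, if the arm or the gripper's body presses on something with over 40 N, if the wrist force passes 120 N, or if a joint passes its speed limit or range.

ROBOT

A 6-joint arm with a two-finger parallel gripper is mounted at the origin on the work surface. World frame = base frame: x ahead of the robot, y to its left, z up, the work surface at z = 0. Lengths are in m, angles in rad, forces in N, time in s.
With the tool pointing down it reaches from about 0.425 to 0.95 m from the base axis. Payload 3.5 kg.
Tool frame: the origin (TCP) lies midway between the tips of the shut fingers; the grasp point (between the pads) lies behind it (bot.grip_depth is the z of the grasp point in the tool frame, in m); z points along the fingers, y is the direction in which the jaws open and shut (so a half turn about z gives the same grasp; the last joint's range is limited). The gripper opens to 85 mm and grips with 20 to 120 N. Pads are 22 mm wide; open, the fingers measure 114 mm over their backs; the gripper's body (76 mm by 85 mm) begins 54 mm behind the grasp point. The pads swing forward as they close: fully open they stand 13 mm farther back than shut.
Start: joints at [-1.313, 0.286, 1.577, -0, 1.279, -0.15], TCP at [0.268, -0.62, 0.231] pointing down, gripper open.
Joint ranges: [-2.77, 2.77], [-0.9, 2.22], [0.21, 2.48], [-1.53, 4.67], [0.24, 2.81], [-2.84, 2.84]. Speed limits (rad/s): [2.79, 2.79, 3.14, 3.14, 3.14, 3.14].

INTERFACE

Orientations are given as a rotation vector (axis times angle).
In Python, from workcell import bot, viewer gives the robot as it stands.
- The arm moves only by the tool send_rows, never from a script. Its argument "rows" is one flat list of numbers, 7 for each row, row after row: the shift along the tool's x, y, z in mm, then the turn, a rotation vector about the tool's x, y, z in degrees, then the gripper's target within -1 to 1 (shut at 1, half-way at 0, fully open at -1). A call has 1 to 8 rows; each row shifts and turns the commanded pose from where the row before left it, along the tool's axes as they then stand; what a row does not reach is not made up. A row lasts 1/8 s, in which the tool goes at most 62.5 mm and 10.7 degrees, less where a joint would pass 70% of its speed; a pose out of reach is approached as far as the arm can. A call is refused whole if a number of a shift passes 62.5 or a number of a turn 10.7, either way. A call with a gripper value outside its range is refused whole. The fingers move at their own pace and stop on an object; "squeeze" is the grip in N (left out, the last holds). Time passes only in rows, so rows that do not move let the fingers close. It gives the time, the measured TCP pose, the force and the opening at its end, in the units of the state.
- bot.state(): the state, without advancing time (a new reading comes with each control period).
- viewer.read_camera(name): name is "side" or "top"; returns the picture (480x640x3 uint8, red, green, blue); there is no depth.
- viewer.camera_model(name): a dict with "mtx" (3x3 intrinsics, pixels), "pose" (4x4, takes a point from camera to world coordinates). Camera axes: x right, y down, z forward; pixel columns grow to the right and rows downward; lengths in m; the calibration is good to about 2 mm. A picture is of the moment at which its call begins. camera_model takes no time and is no camera call.
- bot.hand_in(): hands the job in, once; it reports no verdict.
The state is a dict: "time_s": time; "joint_pos": joint angles; "qvel": joint speeds; "tau": joint torques, N m; "tcp_pos": TCP position; "tool_rot": TCP orientation; "contact_force": force on the tool from outside, world axes, zero at the start; "moment": the same for the moment, N m; "width": opening from 0.0 (shut) to 1.0 (fully open).
Only numpy, scipy, OpenCV 4.12 (cv2) and the standard library are available. Lean on these libraries where they do the work, as an engineer would, in place of code of your own. Each camera call takes 0.05 s, during which the arm holds its last target.

## Working session

There is one attempt and no reset: what is moved stays moved. The work goes in short steps, Python scripts to look and compute and a tool call to move; the robot and the scene stay as the last step left them, time stands still between calls to the robot, and variables do not carry over. Pictures are saved under pics/ and viewed, and the job is handed in when it is done.

Besides the shell and the picture viewer there is one more tool, called as name(argument=value, ...), one argument or row to a line, values as JSON. send_rows: Moves the arm, as the interface text tells. Its arguments: {"type":"object","properties":{"rows":{"type":"array"},"squeeze":{"type":"number"}},"required":["rows"]}

```bash
ls; mkdir -p pics
python3 - <<'E'
from workcell import bot, viewer
import cv2
print(bot.state(), bot.grip_depth)
for n in("side","top"):
    cv2.imwrite(f"pics/{n}0.png",viewer.read_camera(n)[:,:,::-1]); m=viewer.camera_model(n); print(n,m["mtx"],m["pose"])
E
```

```text
pics
{'time_s': 0.0, 'joint_pos': array([-1.31297220e+00,  2.87188641e-01,  1.57819937e+00,  4.82565721e-05,
        1.27856013e+00, -1.50012246e-01]), 'qvel': array([-1.00837426e-03,  2.71711474e-04, -5.66251644e-04, -3.19234714e-05,
       -2.39032648e-03,  1.59176137e-03]), 'tau': array([ 2.26796117e-03, -4.05988061e+01, -2.92620885e+01, -1.85471436e-05,
        5.88952244e-03, -1.35239702e-06]), 'tcp_pos': array([ 0.26758256, -0.6189834 ,  0.22991973]), 'tool_rot': array([-3.07419950e+00, -6.35698991e-01,  1.26804251e-04]), 'contact_force': array([ 0.32199239, -0.71915882, -0.83070909]), 'moment': array([0.01266793, 0.01933402, 0.07637663]), 'width': 1.0014611904844186} -0.0187
side [[536.81013495   0.         314.00562327]
 [  0.         536.81013495 244.09722406]
 [  0.           0.           1.        ]] [[-0.96272631 -0.21052812  0.16981155  0.36183184]
 [-0.26977975  0.70234719 -0.65873159  0.77743139]
 [ 0.01941486 -0.67998995 -0.73296434  0.96807909]
 [ 0.          0.          0.          1.        ]]
top [[604.00656579   0.         319.01382159]
 [  0.         604.00656579 244.85959283]
 [  0.           0.           1.        ]] [[ 0.02140828 -0.99313531  0.1149954   0.43293483]
 [-0.999763   -0.02081125  0.00638993 -0.00215796]
 [-0.00395286 -0.11510494 -0.99334547  1.35087249]
 [ 0.          0.          0.          1.        ]]
```

View pics/side0.png

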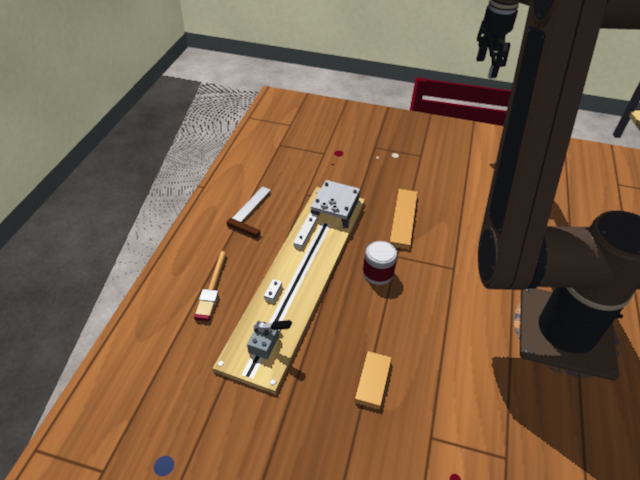

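View pics/top0.png

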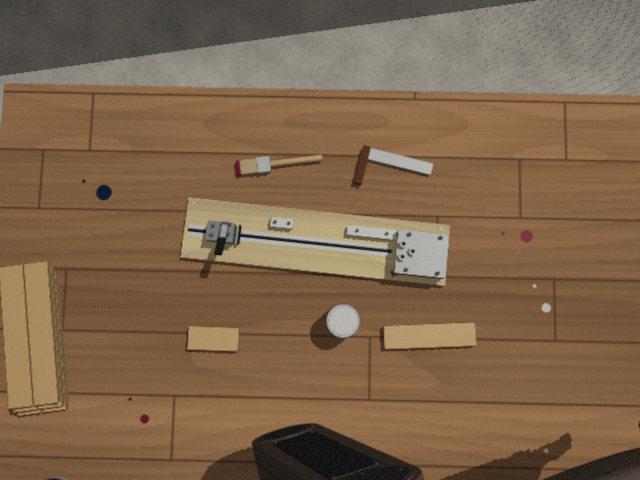

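The side view shows the guide near (335,203), the clamp near (265,338), the tin at (380,262), the slat at (404,219) and the offcut at (374,380). In the top view the slat is at (430,336), the offcut at (213,339), the guide at (420,254) and the clamp at (222,235).

```bash
cat > h.py <<'E'
import cv2, numpy as np
from workcell import bot, viewer
def ray(n,u):
    m=viewer.camera_model(n); K=np.array(m["mtx"]);P=np.array(m["pose"])
    return P[:3,3],P[:3,:3]@np.linalg.solve(K,[u[0],u[1],1.])
def onz(n,u,z):
    o,d=ray(n,u); return o+d*(z-o[2])/d[2]
def tri(us,ut):
    A=[];b=[]
    for n,u in(("side",us),("top",ut)):
        o,d=ray(n,u);d=d/np.linalg.norm(d);M=np.eye(3)-np.outer(d,d);A.append(M);b.append(M@o)
    return np.linalg.lstsq(np.vstack(A),np.hstack(b),rcond=None)[0]
def proj(n,p):
    m=viewer.camera_model(n);P=np.array(m["pose"]);q=np.array(m["mtx"])@(P[:3,:3].T@(np.array(p)-P[:3,3]));return q[:2]/q[2]
E
python3 - <<'E'
from h import *
for n,boxes in(("side",[(380,180,450,260),(200,180,380,400)]),("top",[(370,310,490,360),(170,185,460,295)])):
    im=cv2.imread(f"pics/{n}0.png");
    for k,(a,b,c,d) in enumerate(boxes):
        s=min(800/(c-a),600/(d-b)); s=int(s)
        cv2.imwrite(f"pics/{n}0c{k}.png",cv2.resize(im[b:d,a:c],None,fx=s,fy=s,interpolation=cv2.INTER_CUBIC)); print(n,k,s)
    hsv=cv2.cvtColor(im,cv2.COLOR_BGR2HSV)
    for p in [(404,215),(374,375)] if n=="side" else [(430,336),(213,339)]: print(hsv[p[1],p[0]],hsv[p[1],p[0]-40 if n=="side" else p[0]-60])
E
```

```text
side 0 7
side 1 2
[ 17 144 223] [ 13 161 130]
[ 18 134 230] [ 13 158 129]
top 0 6
top 1 2
[ 18 101 181] [ 16 126  97]
[ 18 107 176] [ 14 130 124]
```

Run:
```python
from h import *
a=cv2.imread("pics/side0c0.png");cv2.imwrite("pics/a.png",a)
t=cv2.imread("pics/top0.png")[185:295,170:460]
cv2.imwrite("pics/b.png",cv2.resize(t,(797,302),interpolation=cv2.INTER_CUBIC))
s=cv2.imread("pics/side0.png")[170:400,200:380]
cv2.imwrite("pics/c.png",cv2.resize(s,None,fx=2.6,fy=2.6,interpolation=cv2.INTER_CUBIC))
# slat top faces
for n,box,v in(("side",(380,180,430,255),200),("top",(375,315,485,358),150)):
    im=cv2.imread(f"pics/{n}0.png");hsv=cv2.cvtColor(im,cv2.COLOR_BGR2HSV)
    x0,y0,x1,y1=box
    m=((hsv[...,2]>v)&(hsv[...,0]>13)&(hsv[...,0]<26)).astype(np.uint8)[y0:y1,x0:x1]
    c=max(cv2.findContours(m,0,1)[0],key=cv2.contourArea)
    r=cv2.minAreaRect(c);print(n,cv2.contourArea(c),cv2.boxPoints(r)+[x0,y0])
    ap=cv2.approxPolyDP(c,4,True)[:,0]+[x0,y0];print(ap.tolist())
```

```text
side 904.5 [[390.12138462 240.71098709]
 [398.13294601 188.63583755]
 [416.99422073 191.53757095]
 [408.98265839 243.61272049]]
[[399, 189], [391, 240], [409, 243], [416, 192]]
top 1943.0 [[383.71198845 325.51107883]
 [475.23043823 321.99113941]
 [476.09749603 344.53471375]
 [384.57904816 348.05465317]]
[[475, 327], [385, 326], [385, 347], [476, 344]]
```

View pics/a.png

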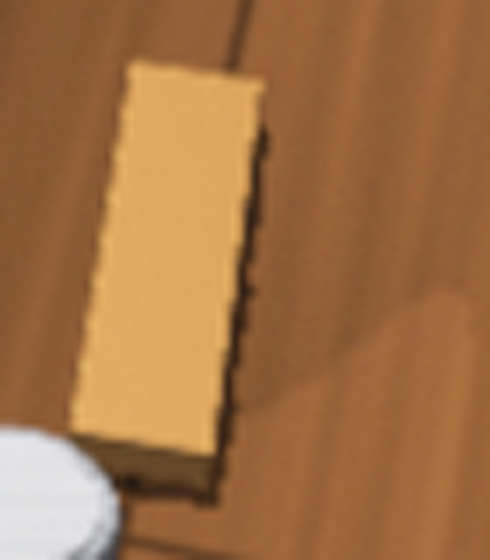

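View pics/b.png

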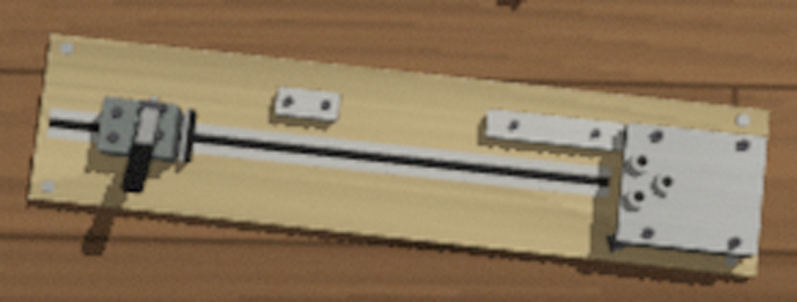

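View pics/c.png

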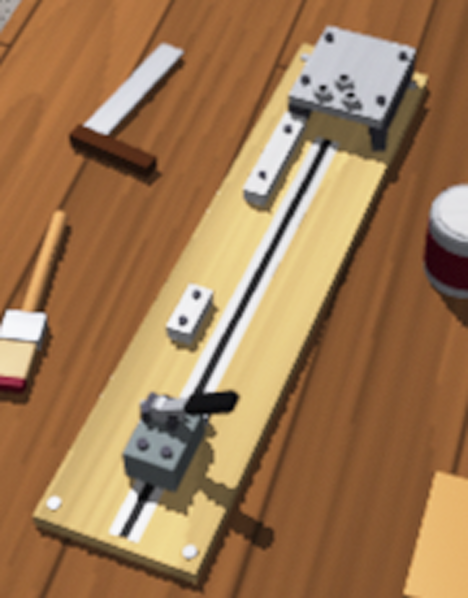

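View pics/top0c0.png

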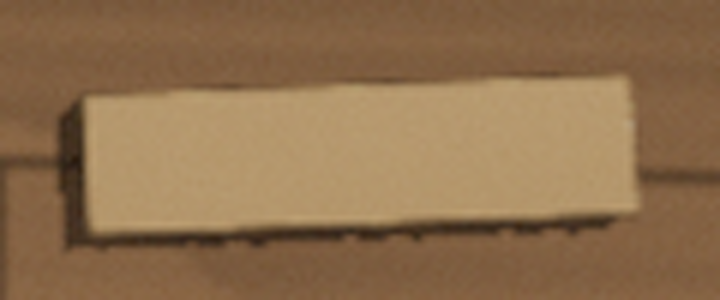

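Run:
```python
from h import *
np.set_printoptions(precision=4,suppress=True)
T=[(474.7,322.8),(476.3,345.2),(385.3,348.8),(384,326.2)]
S=[(398.6,189),(417.9,191.1),(410.7,244.7),(390.3,241.7)]
P=[tri(s,t) for s,t in zip(S,T)];print(np.array(P))
Q=np.array([onz("top",t,.018) for t in T]);print(Q,Q.mean(0)); 
Q2=np.array([onz("side",t,.018) for t in S]);print(Q2,Q2.mean(0)); 
for q in(np.array(P),Q,Q2):
    print("len",np.linalg.norm(q[0]-q[3]),np.linalg.norm(q[1]-q[0]),"yaw of long axis",np.degrees(np.arctan2(*( (q[3]+q[2]-q[0]-q[1])[[1,0]]))))
f=lambda x,y:(x/2.7483+170,y/2.7455+185)
g=lambda x,y:(x/2.6+200,y/2.6+170)
# bed corners: (+y,+x),( -y,+x),(-y,-x),(+y,-x)
BT=[f(50,35),f(770,111),f(757,273),f(28,200)]
B=np.array([onz("top",t,.015) for t in BT]);print("bed top",B,B.mean(0))
for i in range(4):print(np.linalg.norm(B[i]-B[i-1]))
BS={0:g(37,517),3:g(196,577)}
for k,u in BS.items(): print("bed side",k,onz("side",u,.015),tri(u,BT[k]))
for k,(t,s) in dict(screw_c0=((67,48),(54,503)),screw_c3=((47,187),(190,551)),fenceA1=((513,125),(288,128)),shortF=((288,102),(182,323))).items():
    print(k,tri(g(*s),f(*t)))
```

```text
[[ 0.421  -0.3384  0.0155]
 [ 0.3713 -0.3406  0.019 ]
 [ 0.3596 -0.1431  0.0164]
 [ 0.4087 -0.14    0.0151]]
[[ 0.4228 -0.3376  0.018 ]
 [ 0.3745 -0.3407  0.018 ]
 [ 0.3625 -0.1427  0.018 ]
 [ 0.4112 -0.1395  0.018 ]] [ 0.3928 -0.2401  0.018 ]
[[ 0.419  -0.3356  0.018 ]
 [ 0.368  -0.3423  0.018 ]
 [ 0.3568 -0.1418  0.018 ]
 [ 0.4062 -0.1374  0.018 ]] [ 0.3875 -0.2393  0.018 ]
len 0.1988128592541568 0.049901423040316216 yaw of long axis 93.45196623332457
len 0.19846796468608544 0.048418411806824976 yaw of long axis 93.41689549731014
len 0.1985919757109569 0.051456139937683366 yaw of long axis 93.43772743282291
bed top [[ 0.688   0.3028  0.015 ]
 [ 0.6374 -0.2854  0.015 ]
 [ 0.5055 -0.2745  0.015 ]
 [ 0.5521  0.3144  0.015 ]] [0.5957 0.0143 0.015 ]
0.13647222427806166
0.590451811519736
0.1323462087287387
0.5907274000439164
bed side 0 [0.6813 0.3029 0.015 ] [0.6851 0.3024 0.0134]
bed side 3 [0.5491 0.3163 0.015 ] [0.551  0.3149 0.0118]
screw_c0 [0.6756 0.288  0.0146]
screw_c3 [0.5612 0.2987 0.0173]
fenceA1 [ 0.5999 -0.0731  0.1028]
shortF [0.6331 0.1051 0.0283]
```

Run:
```python
from h import *
from scipy.spatial.transform import Rotation as R
np.set_printoptions(precision=4,suppress=True)
s=bot.state();print(R.from_rotvec(s["tool_rot"]).as_matrix())
f=lambda x,y:(x/2.7483+170,y/2.7455+185)
g=lambda x,y:(x/2.6+200,y/2.6+170)
O=np.array([.587,.003,0]);th=np.radians(-4.72);M=np.array([[np.cos(th),-np.sin(th),0],[np.sin(th),np.cos(th),0],[0,0,1]])
J=lambda p:M.T@(p-O)
print("carriage back top corners",J(onz("top",f(104,96),.049)),J(onz("top",f(97,150),.049)), "pad", J(onz("top",f(191,112),.03)),J(onz("top",f(187,160),.03)))
print("side: back top corners",J(onz("side",g(125,452),.049)),J(onz("side",g(185,465),.049)))
print("fence short face lowx top corners",J(onz("top",f(272,118),.031)),J(onz("top",f(338,123),.031)),J(onz("side",g(190,333),.031)))
print("fence long",J(onz("top",f(487,139),.031)), J(onz("side",g(265,192),.031)))
print("lever tip top", J(tri(g(237,401),f(133,190))))
```

```text
[[ 0.918   0.3965 -0.0005]
 [ 0.3965 -0.918   0.0021]
 [ 0.0004 -0.0021 -1.    ]]
carriage back top corners [0.0258 0.2499 0.049 ] [-0.0177  0.25    0.049 ] pad [0.0226 0.1825 0.03  ] [-0.0163  0.1811  0.03  ]
side: back top corners [0.0199 0.2489 0.049 ] [-0.0274  0.2429  0.049 ]
fence short face lowx top corners [0.0244 0.117  0.031 ] [0.0258 0.0638 0.031 ] [0.0247 0.1144 0.031 ]
fence long [ 0.0252 -0.0564  0.031 ] [ 0.0246 -0.0584  0.031 ]
lever tip top [-0.0534  0.2077  0.1007]
```

send_rows(
  rows=[32.8,-37.4,16,0,0,0,-1,32.8,-37.4,16,0,0,0,-1,32.8,-37.4,16,0,0,0,-1,32.8,-37.4,16,0,0,0,-1,32.8,-37.4,16,0,0,0,-1,32.8,-37.4,16,0,0,0,-1,32.8,-37.4,16,0,0,0,-1,32.8,-37.4,16,0,0,0,-1],
)

```text
time_s: 1.1
tcp_pos: [0.39, -0.2392, 0.1026]
tool_rot: [-3.076, -0.635, -0.0]
contact_force: [0.4, -0.6, -0.0]
width: 1.004
```

send_rows(
  rows=[0,0,0,0,0,-8.75,-1,0,0,0,0,0,-8.75,-1,0,0,0,0,0,-8.75,-1,0,0,0,0,0,-8.75,-1,0,0,0,0,0,-8.75,-1,0,0,0,0,0,-8.75,-1,0,0,0,0,0,-8.75,-1,0,0,0,0,0,-8.75,-1],
)

```text
time_s: 2.1
tcp_pos: [0.3896, -0.2406, 0.1029]
tool_rot: [-2.149, -2.291, -0.0]
contact_force: [-0.6, -0.6, 0.1]
width: 1.0
```

```bash
cat >> h.py <<'E'
from scipy.spatial.transform import Rotation as R
np.set_printoptions(precision=4,suppress=True)
O=np.array([.587,.003,0]);JA=-4.72
M=R.from_euler("z",JA,degrees=True).as_matrix()
J=lambda p:M.T@(np.array(p)-O)
W=lambda p:M@np.array(p)+O
def go(target,yaw=None):
    "tool-frame mm to target, and yaw of tool y axis"
    s=bot.state();A=R.from_rotvec(s["tool_rot"]).as_matrix()
    print("t",s["time_s"],"tcp",s["tcp_pos"],"jig",J(s["tcp_pos"]),"F",s["contact_force"],"w",s["width"],"j",s["joint_pos"])
    print("yaw tool y",np.degrees(np.arctan2(A[1,1],A[0,1])),"tool z",A[:,2])
    print("shift tool mm",A.T@(np.array(target)-s["tcp_pos"])*1e3)
E
python3 - <<'E'
from h import *
go([.390,-.240,.004])
cv2.imwrite("pics/s1.png",viewer.read_camera("side")[150:270,350:510,::-1].repeat(5,0).repeat(5,1))
E
```

```text
t 2.1 tcp [ 0.3896 -0.2406  0.1029] jig [-0.1766 -0.259   0.1029] F [-0.5875 -0.5769  0.0798] w 1.0004986388640942 j [-0.7753 -0.0474  2.1973  0.      0.9925 -0.8391]
yaw tool y 3.6568240871278435 tool z [-0.0006  0.0006 -1.    ]
shift tool mm [ 0.476   0.4482 98.925 ]
```

View pics/s1.png

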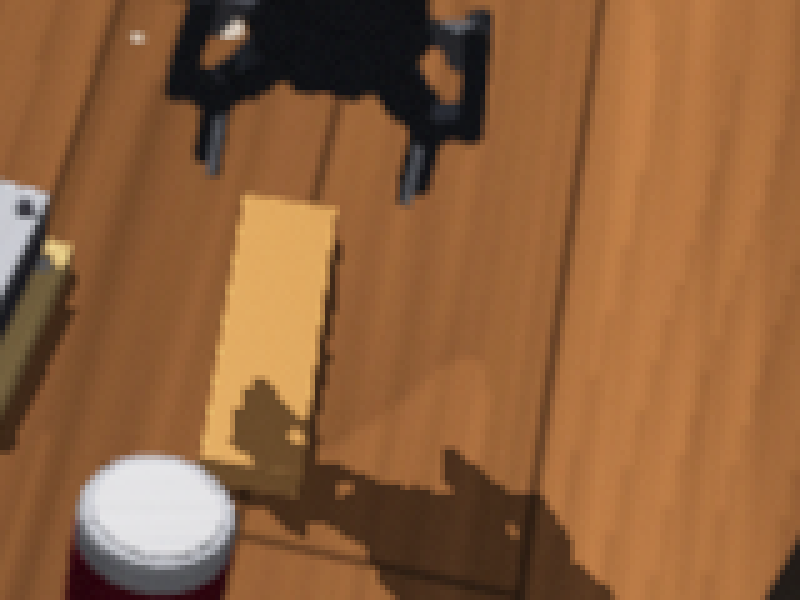

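The open gripper is above the slat with its fingers on either side, and the slat is at about (270,330) in the crop. I'm descending now.

send_rows(
  rows=[0,0,20,0,0,0,-1,0,0,20,0,0,0,-1,0,0,20,0,0,0,-1,0,0,20,0,0,0,-1,0,0,12,0,0,0,-1,0,0,4,0,0,0,-1,0,0,0,0,0,0,-1],
)

```text
time_s: 3.02
tcp_pos: [0.3901, -0.241, 0.0075]
tool_rot: [2.156, 2.285, 0.0]
contact_force: [0.2, -0.5, 0.2]
width: 1.003
```

send_rows(
  rows=[0,0,2,0,0,0,0,0,0,0,0,0,0,0.5,0,0,0,0,0,0,0.8,0,0,0,0,0,0,1,0,0,0,0,0,0,1,0,0,0,0,0,0,1],
  squeeze=35,
)

```text
time_s: 3.78
tcp_pos: [0.3906, -0.2415, 0.0061]
tool_rot: [2.154, 2.284, 0.0]
contact_force: [1.0, 0.3, 5.6]
width: 0.574
```

Run:
```python
from h import *
go(W([0,.005,.12]))
cv2.imwrite("pics/s2.png",viewer.read_camera("side")[150:270,350:510,::-1].repeat(5,0).repeat(5,1))
```

```text
t 3.775 tcp [ 0.3906 -0.2415  0.0061] jig [-0.1756 -0.2598  0.0061] F [0.9909 0.3148 5.625 ] w 0.5737925879046161 j [-0.7753  0.14    2.2269  0.0001  0.773  -0.834 ]
yaw tool y 3.3624211706258404 tool z [ 0.0012 -0.0011 -1.    ]
shift tool mm [ 237.3257  211.2569 -113.9167]
```

View pics/s2.png

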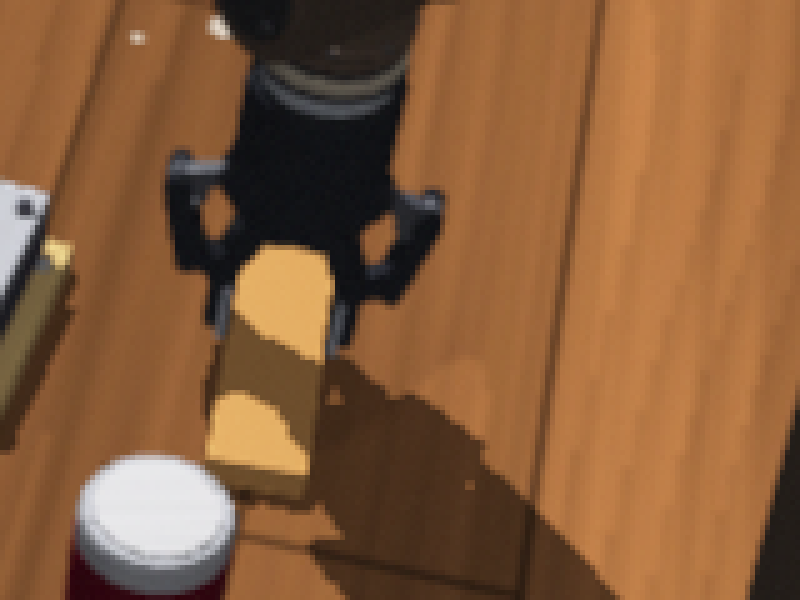

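send_rows(
  rows=[0,0,-5,0,0,0,1,0,0,-20,0,0,0,1,0,0,-45,0,0,0,1,0,0,-44,0,0,0,1,0,0,0,0,0,0,1],
)

```text
time_s: 4.45
tcp_pos: [0.3916, -0.2425, 0.1228]
tool_rot: [2.15, 2.28, -0.0]
contact_force: [0.8, -0.3, -2.1]
width: 0.574
```

send_rows(
  rows=[29,25,0,0,0,0,1,30,26,0,0,0,0,1,30,26,0,0,0,0,1,30,26,0,0,0,0,1,30,26,0,0,0,0,1,30,26,0,0,0,0,1,30,26,0,0,0,0,1,29,25,0,0,0,0,1],
)

```text
time_s: 5.45
tcp_pos: [0.5806, 0.0102, 0.1165]
tool_rot: [-2.152, -2.283, 0.004]
contact_force: [0.8, -1.3, -1.1]
width: 0.572
```

send_rows(
  rows=[0,0,0,0,0,4,1,0,0,0,0,0,4.1,1,0,0,0,0,0,0,1],
)

```text
time_s: 5.82
tcp_pos: [0.58, 0.0092, 0.1168]
tool_rot: [-2.308, -2.127, 0.004]
contact_force: [-0.1, -0.0, -1.1]
width: 0.572
```

Run:
```python
from h import *
go(W([-.006,.005,.022]))
cv2.imwrite("pics/s3.png",viewer.read_camera("side")[160:400,200:440,::-1].repeat(2,0).repeat(2,1))
cv2.imwrite("pics/t3.png",viewer.read_camera("top")[160:360,150:470,::-1].repeat(2,0).repeat(2,1))
```

```text
t 5.825 tcp [0.58   0.0092 0.1168] jig [-0.0074  0.0056  0.1168] F [-0.0741 -0.0128 -1.1311] w 0.5719843784988414 j [-0.159   0.2032  1.8994 -0.0001  1.0434 -0.0774]
yaw tool y -4.672207774111034 tool z [-0.0044  0.0007 -1.    ]
shift tool mm [-0.5907  1.865  94.8043]
```

View pics/s3.png

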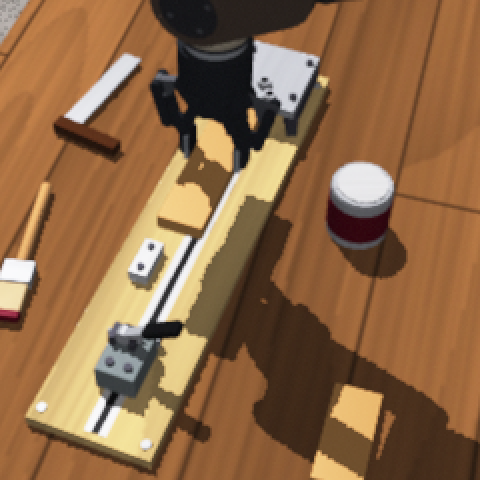

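View pics/t3.png

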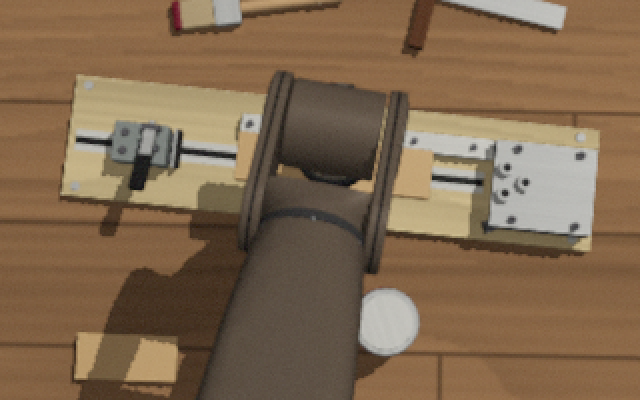

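The slat is held level over the lane and parallel to it: slat ends at about (245,155) and (430,172) in the top crop. I'm lowering it just clear of the fence faces.

send_rows(
  rows=[0,0,15,0,0,0,1,0,0,22,0,0,0,1,0,0,22,0,0,0,1,0,0,18,0,0,0,1,0,0,10,0,0,0,1,0,0,4,0,0,0,1,0,0,1,0,0,0,1,0,0,0,0,0,0,1],
)

```text
time_s: 6.92
tcp_pos: [0.5822, 0.0087, 0.0281]
tool_rot: [2.31, 2.127, 0.001]
contact_force: [0.2, 0.7, -0.2]
width: 0.575
```

send_rows(
  rows=[0,0,1,0,0,0,1,0,0,1,0,0,0,1,0,0,0,0,0,0,1],
)

```text
time_s: 7.3
tcp_pos: [0.5816, 0.0088, 0.0253]
tool_rot: [-2.311, -2.128, 0.0]
contact_force: [-0.5, 0.1, -0.6]
width: 0.575
```

send_rows(
  rows=[0,0,1,0,0,0,1,0,0,1,0,0,0,1,0,0,1,0,0,0,1,0,0,0,0,0,0,1],
)

```text
time_s: 7.8
tcp_pos: [0.5815, 0.0088, 0.0222]
tool_rot: [-2.311, -2.128, 0.0]
contact_force: [-0.0, 0.1, -1.8]
width: 0.573
```

send_rows(
  rows=[0,0,1,0,0,0,1,0,0,0,0,0,0,1],
)

```text
time_s: 8.05
tcp_pos: [0.5816, 0.0088, 0.0213]
tool_rot: [-2.311, -2.128, 0.0]
contact_force: [-0.7, -0.1, -1.2]
width: 0.568
```

send_rows(
  rows=[0,1.5,0,0,0,0,1,0,1.5,0,0,0,0,1,0,0,0,0,0,0,1],
)

```text
time_s: 8.43
tcp_pos: [0.5848, 0.0085, 0.0214]
tool_rot: [2.311, 2.128, 0.0]
contact_force: [-0.4, 0.4, -0.4]
width: 0.575
```

send_rows(
  rows=[0,1,0,0,0,0,1,0,1,0,0,0,0,1,0,0,0,0,0,0,1],
)

```text
time_s: 8.8
tcp_pos: [0.5867, 0.0084, 0.0214]
tool_rot: [2.311, 2.128, 0.0]
contact_force: [-0.3, -0.9, -1.0]
width: 0.57
```

send_rows(
  rows=[0,1,0,0,0,0,1,0,0.5,0,0,0,0,1,0,0,0,0,0,0,1],
)

```text
time_s: 9.18
tcp_pos: [0.5882, 0.0083, 0.0214]
tool_rot: [2.311, 2.128, 0.0]
contact_force: [-1.1, 0.4, -1.7]
width: 0.571
```

send_rows(
  rows=[0,0.7,0,0,0,0,1,0,0,0,0,0,0,1],
)

```text
time_s: 9.43
tcp_pos: [0.5889, 0.0082, 0.0214]
tool_rot: [2.311, 2.128, 0.0]
contact_force: [-0.6, -0.4, -1.7]
width: 0.569
```

send_rows(
  rows=[0,0.7,0,0,0,0,1,0,0,0,0,0,0,1],
)

```text
time_s: 9.68
tcp_pos: [0.5896, 0.0081, 0.0214]
tool_rot: [2.311, 2.128, 0.0]
contact_force: [0.3, 0.2, -1.6]
width: 0.577
```

send_rows(
  rows=[0,0.7,0,0,0,0,1,0,0,0,0,0,0,1],
)

```text
time_s: 9.93
tcp_pos: [0.5903, 0.0081, 0.0214]
tool_rot: [2.311, 2.128, 0.0]
contact_force: [-0.3, 0.7, -1.1]
width: 0.571
```

Run:
```python
from h import *
go(W([0,.005,.0214]))
a=viewer.read_camera("side")[:,:,::-1];b=viewer.read_camera("top")[:,:,::-1]
cv2.imwrite("pics/s4f.png",a);cv2.imwrite("pics/t4f.png",b)
cv2.imwrite("pics/s4.png",cv2.resize(a[200:310,240:360],None,fx=5,fy=5,interpolation=cv2.INTER_CUBIC))
cv2.imwrite("pics/t4.png",cv2.resize(b[200:280,240:400],None,fx=5,fy=5,interpolation=cv2.INTER_CUBIC))
```

```text
t 9.925 tcp [0.5903 0.0081 0.0214] jig [0.0028 0.0053 0.0214] F [-0.3486  0.6971 -1.1088] w 0.5714230707059109 j [-0.1581  0.3612  1.9084 -0.      0.8719 -0.0755]
yaw tool y -4.733549548938063 tool z [ 0.0001 -0.     -1.    ]
shift tool mm [-0.3133 -2.8332 -0.0458]
```

View pics/s4.png

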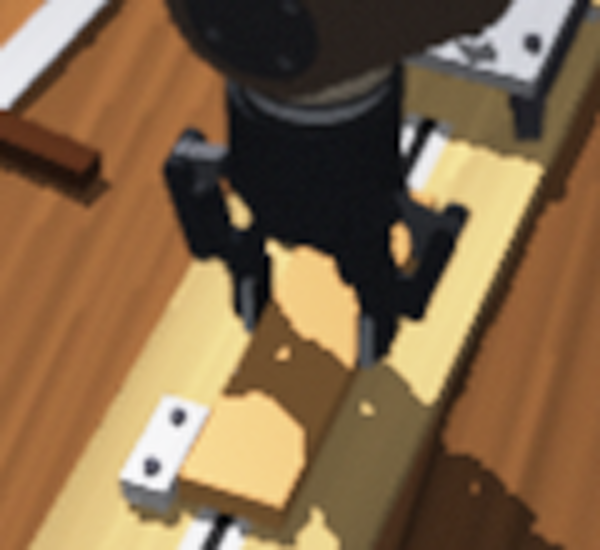

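View pics/t4.png

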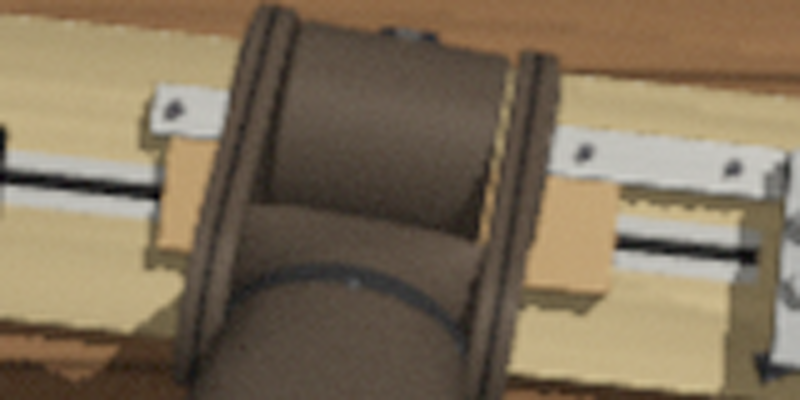

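The slat lies along both strips, with at most a hairline gap at about (195,450) in the side crop. I'll keep going to contact.

send_rows(
  rows=[0,0.8,0,0,0,0,1,0,0,0,0,0,0,1],
)

```text
time_s: 10.28
tcp_pos: [0.591, 0.008, 0.0213]
tool_rot: [-2.311, -2.128, 0.0]
contact_force: [0.1, 0.3, -0.8]
width: 0.573
```

send_rows(
  rows=[0,0.8,0,0,0,0,1,0,0,0,0,0,0,1],
)

```text
time_s: 10.52
tcp_pos: [0.5911, 0.008, 0.0212]
tool_rot: [-2.311, -2.126, 0.002]
contact_force: [-2.4, 1.6, 1.8]
width: 0.572
```

send_rows(
  rows=[0,0,0,0,0,0,0.2,0,0,0,0,0,0,-0.4,0,0,0,0,0,0,-1,0,0,0,0,0,0,-1,0,0,0,0,0,0,-1],
)

```text
time_s: 11.15
tcp_pos: [0.592, 0.0079, 0.0215]
tool_rot: [2.311, 2.128, 0.001]
contact_force: [0.9, -0.2, -0.2]
width: 0.998
```

send_rows(
  rows=[0,0,-10,0,0,0,-1,0,0,-25,0,0,0,-1,0,0,-45,0,0,0,-1,0,0,-50,0,0,0,-1,-40,-10,-20,0,0,0,-1,-60,0,0,0,0,0,-1,-10,0,0,0,0,0,-1],
)

```text
time_s: 12.02
tcp_pos: [0.5728, -0.1038, 0.1729]
tool_rot: [2.313, 2.122, 0.001]
contact_force: [-0.7, 0.6, -0.4]
width: 1.002
```

```bash
sed -i 's/O=np.array(\[.587,.003,0\])/O=np.array([.5902,.003,0])/' h.py
python3 - <<'E'
from h import *
go(W([0,.27,.15]))
a=viewer.read_camera("side")[:,:,::-1];b=viewer.read_camera("top")[:,:,::-1]
cv2.imwrite("pics/s5f.png",a);cv2.imwrite("pics/t5f.png",b)
cv2.imwrite("pics/s5.png",cv2.resize(a[180:390,200:380],None,fx=2.8,fy=2.8,interpolation=cv2.INTER_CUBIC))
cv2.imwrite("pics/t5.png",cv2.resize(b[190:290,170:460],None,fx=2.7,fy=2.7,interpolation=cv2.INTER_CUBIC))
E
```

```text
t 12.025 tcp [ 0.5728 -0.1038  0.1729] jig [-0.0085 -0.1079  0.1729] F [-0.7074  0.5882 -0.4114] w 1.0021380979510504 j [-0.3533  0.1374  1.8625 -0.0005  1.1391 -0.2668]
yaw tool y -4.9412166658513765 tool z [ 0.0022 -0.0013 -1.    ]
shift tool mm [377.927    7.0345  22.468 ]
```

View pics/s5.png

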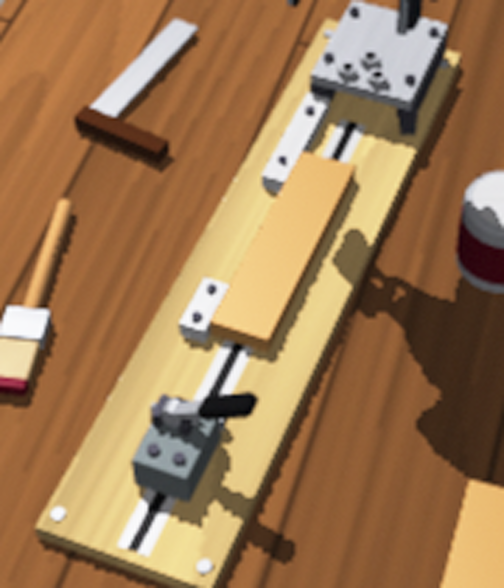

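View pics/t5.png

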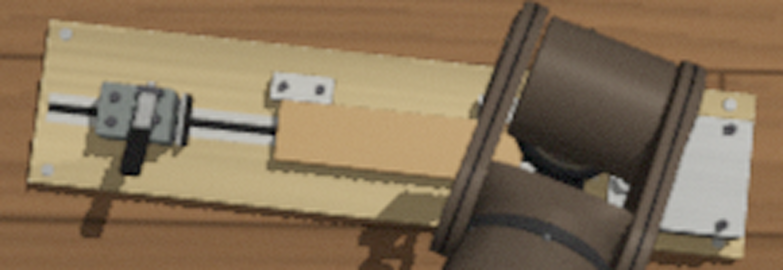

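Both views show the slat flat on the bed and against both strips. I'm moving behind the clamp with the fingers shut and tilted back.

send_rows(
  rows=[40,1,0,0,0,0,1,50,1,0,0,0,0,1,52,1,0,0,0,0,1,52,1,0,0,0,0,1,52,1,0,0,0,0,1,52,1,0,0,0,0,1,52,1,0,0,0,0,1,50,0,0,0,0,0,1],
)

```text
time_s: 13.12
tcp_pos: [0.6115, 0.3008, 0.171]
tool_rot: [-2.308, -2.13, 0.001]
contact_force: [-0.3, 0.1, -0.4]
width: -0.004
```

send_rows(
  rows=[0,0,0,0,-5,0,1,0,0,0,0,-5,0,1,0,0,0,0,0,0,1],
)

```text
time_s: 13.5
tcp_pos: [0.6114, 0.3, 0.1704]
tool_rot: [2.217, 2.049, -0.195]
contact_force: [-0.3, -0.8, 0.6]
width: 0.005
```

Run:
```python
from h import *
go(W([0,.295,.034]))
print("-- unit -10mm in jig y / -10mm z, in tool:"); A=R.from_rotvec(bot.state()["tool_rot"]).as_matrix();print(A.T@M@[0,-10,0],A.T@[0,0,-10])
```

```text
t 13.5 tcp [0.6114 0.3    0.1704] jig [-0.0033  0.2977  0.1704] F [-0.2935 -0.8249  0.6005] w 0.005231309410347692 j [ 0.3649  0.4018  1.5501 -0.1637  1.2702  0.4984]
yaw tool y -4.517471972272163 tool z [-0.0152 -0.1724 -0.9849]
shift tool mm [ 20.9071   3.5515 134.8173]
-- unit -10mm in jig y / -10mm z, in tool:
[-9.8491 -0.0353  1.7306] [1.7305 0.0156 9.8491]
```

send_rows(
  rows=[4,1,20,0,0,0,1,5,1,30,0,0,0,1,5,1,30,0,0,0,1,4,0.5,30,0,0,0,1,3,0,18,0,0,0,1,1,0,7,0,0,0,1,0,0,0,0,0,0,1],
)

```text
time_s: 14.38
tcp_pos: [0.6162, 0.295, 0.0346]
tool_rot: [2.22, 2.043, -0.194]
contact_force: [-0.1, 0.7, 1.1]
width: 0.003
```

Run:
```python
from h import *
go(W([0,.265,.034]))
a=viewer.read_camera("side")[:,:,::-1]
cv2.imwrite("pics/s6.png",cv2.resize(a[240:400,200:360],None,fx=3.7,fy=3.7,interpolation=cv2.INTER_CUBIC))
```

```text
t 14.375 tcp [0.6162 0.295  0.0346] jig [0.0019 0.2932 0.0346] F [-0.1315  0.6876  1.1264] w 0.0029301267581777883 j [ 0.356   0.5584  1.603  -0.1808  1.0619  0.5337]
yaw tool y -4.751144796626414 tool z [-0.0144 -0.1729 -0.9848]
shift tool mm [-27.666   -1.8553   5.4377]
```

View pics/s6.png

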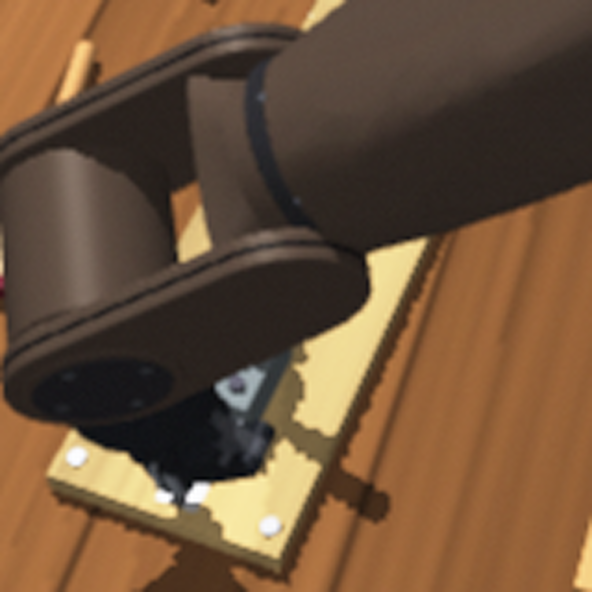

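The shut fingers are behind the carriage on the track line, at about (180,490) in the crop. I'm moving forward to contact.

send_rows(
  rows=[-5,0,0.9,0,0,0,1,-8,0,1.4,0,0,0,1,-8,0,1.4,0,0,0,1,-4,0,0.7,0,0,0,1,-3,0,0.5,0,0,0,1],
)

```text
time_s: 15.05
tcp_pos: [0.6137, 0.2664, 0.0346]
tool_rot: [2.22, 2.043, -0.194]
contact_force: [0.2, 0.5, -0.4]
width: -0.0
```

send_rows(
  rows=[-4,0,0.7,0,0,0,1,-4,0,0.7,0,0,0,1,-4,0,0.7,0,0,0,1],
)

```text
time_s: 15.42
tcp_pos: [0.6129, 0.2569, 0.0347]
tool_rot: [2.222, 2.045, -0.187]
contact_force: [0.3, 6.4, -0.9]
width: -0.005
```

send_rows(
  rows=[-6,0,1.05,0,0,0,1,-8,0,1.4,0,0,0,1,-8,0,1.4,0,0,0,1,-8,0,1.4,0,0,0,1,-8,0,1.4,0,0,0,1,-8,0,1.4,0,0,0,1,-6,0,1.05,0,0,0,1,-4,0,0.7,0,0,0,1],
)

```text
time_s: 16.42
tcp_pos: [0.608, 0.1999, 0.0347]
tool_rot: [2.222, 2.045, -0.189]
contact_force: [0.0, 5.7, -0.7]
width: 0.001
```

Run:
```python
from h import *
go(W([0,.18,.034]))
a=viewer.read_camera("side")[:,:,::-1];b=viewer.read_camera("top")[:,:,::-1]
cv2.imwrite("pics/s7.png",cv2.resize(a[170:390,200:380],None,fx=2.7,fy=2.7,interpolation=cv2.INTER_CUBIC))
cv2.imwrite("pics/t7.png",cv2.resize(b[190:290,170:460],None,fx=2.7,fy=2.7,interpolation=cv2.INTER_CUBIC))
```

```text
t 16.425 tcp [0.608  0.1999 0.0347] jig [0.0016 0.1977 0.0347] F [ 0.0445  5.7233 -0.6785] w 0.0007273055887090734 j [ 0.2229  0.4688  1.7346 -0.1938  0.9977  0.4164]
yaw tool y -4.768897074282901 tool z [-0.0132 -0.1689 -0.9855]
shift tool mm [-17.3471  -1.5509   3.681 ]
```

View pics/s7.png

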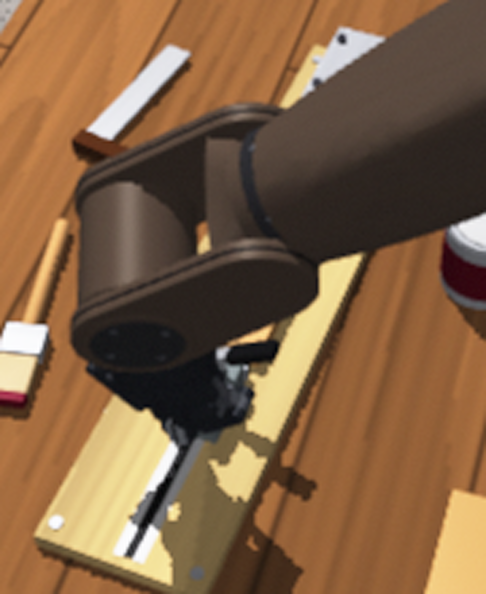

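View pics/t7.png

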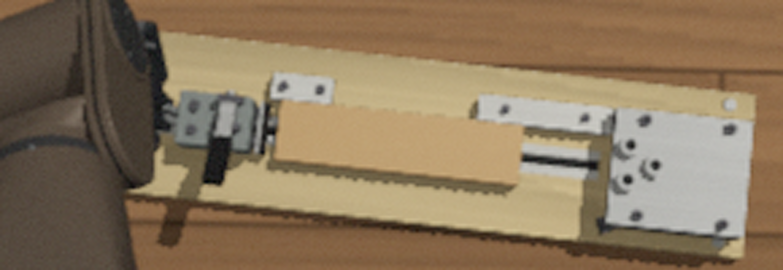

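The pad is about 7 mm short of the slat end (crop x 265 against 275), and the slat is straight along the fence. I'm pushing on.

send_rows(
  rows=[-3,0,0.5,0,0,0,1,-3,0,0.5,0,0,0,1,-4,0,0.7,0,0,0,1,-6,0,1,0,0,0,1,-7,0,1.2,0,0,0,1,-7,0,1.2,0,0,0,1,-7,0,1.2,0,0,0,1,-5,0,0.9,0,0,0,1],
)

```text
time_s: 17.52
tcp_pos: [0.6043, 0.1573, 0.0347]
tool_rot: [2.222, 2.045, -0.19]
contact_force: [-0.7, 7.2, -0.8]
width: -0.001
```

send_rows(
  rows=[-5,0,0.9,0,0,0,1,-5,0,0.9,0,0,0,1,-4,0,0.7,0,0,0,1,-3,0,0.5,0,0,0,1],
)

```text
time_s: 18.02
tcp_pos: [0.6028, 0.1402, 0.0347]
tool_rot: [2.222, 2.045, -0.19]
contact_force: [-0.2, 7.0, -1.1]
width: 0.0
```

Run:
```python
from h import *
go(W([0,.115,.034]))
b=viewer.read_camera("top")[:,:,::-1]
cv2.imwrite("pics/t8.png",cv2.resize(b[190:290,170:460],None,fx=2.7,fy=2.7,interpolation=cv2.INTER_CUBIC))
```

```text
t 18.025 tcp [0.6028 0.1402 0.0347] jig [0.0013 0.1377 0.0347] F [-0.158   6.9806 -1.127 ] w 0.00011195253572940867 j [ 0.1322  0.4245  1.7981 -0.2035  0.9657  0.3354]
yaw tool y -4.76865932138446 tool z [-0.0141 -0.1696 -0.9854]
shift tool mm [-22.2838  -1.2868   4.5142]
```

View pics/t8.png

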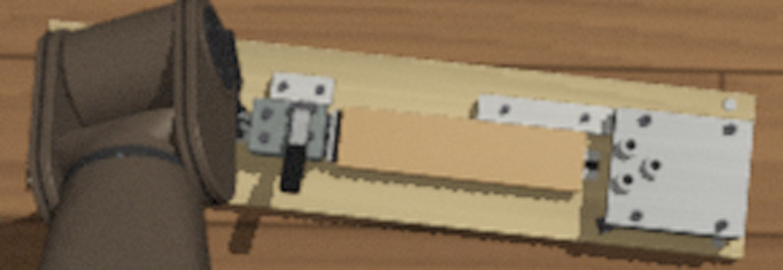

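The pad is on the slat end (crop x 335), the slat is square, and its front end is about 8 mm short of the mouth. The drag is about 7 N.

send_rows(
  rows=[-4,0,0.7,0,0,0,1,-5,0,0.9,0,0,0,1,-5,0,0.9,0,0,0,1,-4,0,0.7,0,0,0,1],
)

```text
time_s: 18.58
tcp_pos: [0.6013, 0.1219, 0.0347]
tool_rot: [2.222, 2.045, -0.191]
contact_force: [-0.6, 7.6, 0.1]
width: 0.001
```

send_rows(
  rows=[-4,0,0.7,0,0,0,1,-4,0,0.7,0,0,0,1,-3,0,0.5,0,0,0,1],
)

```text
time_s: 18.95
tcp_pos: [0.6003, 0.1108, 0.0347]
tool_rot: [2.222, 2.045, -0.191]
contact_force: [-0.2, 6.5, -1.0]
width: -0.001
```

send_rows(
  rows=[-2.5,0,0.44,0,0,0,1,-2.5,0,0.44,0,0,0,1],
)

```text
time_s: 19.2
tcp_pos: [0.5999, 0.1058, 0.0346]
tool_rot: [2.222, 2.045, -0.191]
contact_force: [-0.5, 6.4, -1.0]
width: 0.002
```

send_rows(
  rows=[-2,0,0.35,0,0,0,1,-2,0,0.35,0,0,0,1],
)

```text
time_s: 19.45
tcp_pos: [0.5996, 0.1017, 0.0347]
tool_rot: [2.222, 2.045, -0.191]
contact_force: [0.0, 7.8, -0.5]
width: 0.004
```

send_rows(
  rows=[-1.5,0,0.26,0,0,0,1,-1.5,0,0.26,0,0,0,1],
)

```text
time_s: 19.7
tcp_pos: [0.5993, 0.0987, 0.0347]
tool_rot: [2.222, 2.045, -0.191]
contact_force: [-0.7, 7.6, -0.3]
width: 0.002
```

send_rows(
  rows=[-1.5,0,0.26,0,0,0,1,-1.5,0,0.26,0,0,0,1],
)

```text
time_s: 19.95
tcp_pos: [0.599, 0.0957, 0.0347]
tool_rot: [2.222, 2.045, -0.191]
contact_force: [-1.1, 6.7, -0.7]
width: 0.002
```

send_rows(
  rows=[-1.5,0,0.26,0,0,0,1,-1.5,0,0.26,0,0,0,1],
)

```text
time_s: 20.2
tcp_pos: [0.5988, 0.0926, 0.0347]
tool_rot: [2.222, 2.045, -0.191]
contact_force: [0.5, 6.7, -0.8]
width: 0.004
```

send_rows(
  rows=[-1.5,0,0.26,0,0,0,1,-1.5,0,0.26,0,0,0,1],
)

```text
time_s: 20.45
tcp_pos: [0.5985, 0.0896, 0.0347]
tool_rot: [2.222, 2.045, -0.191]
contact_force: [-0.6, 7.5, 0.5]
width: -0.002
```

send_rows(
  rows=[-1.5,0,0.26,0,0,0,1,-1.5,0,0.26,0,0,0,1],
)

```text
time_s: 20.7
tcp_pos: [0.5982, 0.0866, 0.0347]
tool_rot: [2.223, 2.045, -0.191]
contact_force: [0.1, 6.8, -1.7]
width: 0.003
```

send_rows(
  rows=[-1.5,0,0.26,0,0,0,1,-1.5,0,0.26,0,0,0,1],
)

```text
time_s: 20.95
tcp_pos: [0.598, 0.0836, 0.0347]
tool_rot: [2.222, 2.045, -0.191]
contact_force: [-0.6, 5.9, -0.4]
width: 0.003
```

send_rows(
  rows=[-1.5,0,0.26,0,0,0,1,-1.5,0,0.26,0,0,0,1],
)

```text
time_s: 21.2
tcp_pos: [0.5977, 0.0805, 0.0346]
tool_rot: [2.222, 2.045, -0.191]
contact_force: [-0.9, 6.5, -0.9]
width: 0.0
```

send_rows(
  rows=[-1.5,0,0.26,0,0,0,1,-1.5,0,0.26,0,0,0,1],
)

```text
time_s: 21.45
tcp_pos: [0.5975, 0.0775, 0.0347]
tool_rot: [2.223, 2.045, -0.191]
contact_force: [-0.5, 7.4, -0.6]
width: 0.005
```

send_rows(
  rows=[-1.5,0,0.26,0,0,0,1,-1.5,0,0.26,0,0,0,1],
)

```text
time_s: 21.7
tcp_pos: [0.5972, 0.0744, 0.0347]
tool_rot: [2.223, 2.045, -0.191]
contact_force: [-0.0, 7.0, -1.0]
width: 0.0
```

send_rows(
  rows=[-1.5,0,0.26,0,0,0,1,-1.5,0,0.26,0,0,0,1],
)

```text
time_s: 21.95
tcp_pos: [0.5969, 0.0714, 0.0347]
tool_rot: [2.223, 2.045, -0.192]
contact_force: [-0.9, 5.9, -0.0]
width: -0.005
```

send_rows(
  rows=[-1.5,0,0.26,0,0,0,1,-1.5,0,0.26,0,0,0,1],
)

```text
time_s: 22.2
tcp_pos: [0.5967, 0.0684, 0.0346]
tool_rot: [2.223, 2.045, -0.192]
contact_force: [-0.7, 6.2, 0.0]
width: 0.001
```

send_rows(
  rows=[-1.5,0,0.26,0,0,0,1,-1.5,0,0.26,0,0,0,1],
)

```text
time_s: 22.45
tcp_pos: [0.5965, 0.0659, 0.0347]
tool_rot: [2.224, 2.045, -0.19]
contact_force: [-0.4, 8.5, 0.5]
width: -0.002
```

send_rows(
  rows=[-1.5,0,0.26,0,0,0,1,0,0,0,0,0,0,1],
)

```text
time_s: 22.7
tcp_pos: [0.5963, 0.0646, 0.0347]
tool_rot: [2.224, 2.045, -0.19]
contact_force: [-0.8, 9.9, 0.2]
width: -0.004
```

send_rows(
  rows=[-1.2,0,0.2,0,0,0,1,0,0,0,0,0,0,1],
)

```text
time_s: 22.95
tcp_pos: [0.5963, 0.0637, 0.0347]
tool_rot: [2.224, 2.045, -0.189]
contact_force: [-0.6, 10.3, 0.5]
width: 0.0
```

Run:
```python
from h import *
go(W([0,.09,.034]))
b=viewer.read_camera("top")[:,:,::-1]
cv2.imwrite("pics/t9.png",cv2.resize(b[190:290,250:460],None,fx=3.8,fy=3.8,interpolation=cv2.INTER_CUBIC))
```

```text
t 22.95 tcp [0.5963 0.0637 0.0347] jig [0.0011 0.061  0.0347] F [-0.5542 10.2583  0.4738] w 0.000361164837270891 j [ 0.0077  0.3801  1.8598 -0.211   0.9284  0.2206]
yaw tool y -4.807321608122146 tool z [-0.0144 -0.1678 -0.9857]
shift tool mm [28.7276 -1.0983 -4.2223]
```

View pics/t9.png

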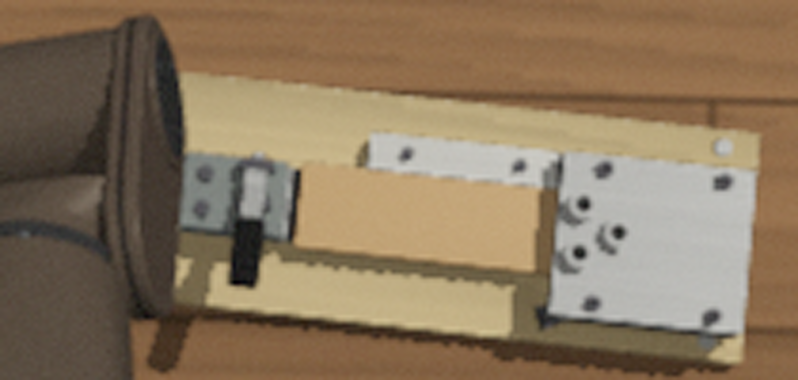

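send_rows(
  rows=[-1,0,0.18,0,0,0,1,0,0,0,0,0,0,1],
)

```text
time_s: 23.25
tcp_pos: [0.5962, 0.0629, 0.0347]
tool_rot: [2.224, 2.045, -0.188]
contact_force: [1.0, 10.9, -0.4]
width: -0.0
```

Wrist force rose from about 6.7 to 10.9 N and the slat end has stopped under the guide, so it is home with the pad part compressed. I'm retracting and re-measuring the lever.

send_rows(
  rows=[2,0,-0.35,0,0,0,1,8,0,-1.4,0,0,0,1,20,0,-3.5,0,0,0,1,-3,0,-20,0,0,0,1,-7,0,-40,0,0,0,1,-8,0,-45,0,0,0,1,-4,0,-25,0,0,0,1],
)

```text
time_s: 24.12
tcp_pos: [0.6008, 0.091, 0.172]
tool_rot: [2.217, 2.041, -0.187]
contact_force: [0.1, -0.7, 0.5]
width: 0.001
```

send_rows(
  rows=[20,0,0,0,5,0,1,40,0,0,0,5,0,1,20,0,0,0,0,0,1,0,0,0,0,0,0,1],
)

```text
time_s: 24.62
tcp_pos: [0.6059, 0.1712, 0.1607]
tool_rot: [2.307, 2.129, -0.0]
contact_force: [-0.1, 0.4, 0.2]
width: -0.005
```

Run:
```python
from h import *
go(W([-.058,.01,.12]))
a=viewer.read_camera("side")[:,:,::-1];b=viewer.read_camera("top")[:,:,::-1]
cv2.imwrite("pics/sA.png",cv2.resize(a[170:330,240:380],None,fx=3.7,fy=3.7,interpolation=cv2.INTER_CUBIC))
cv2.imwrite("pics/tA.png",cv2.resize(b[190:290,250:460],None,fx=3.8,fy=3.8,interpolation=cv2.INTER_CUBIC))
```

```text
t 24.625 tcp [0.6059 0.1712 0.1607] jig [0.0018 0.169  0.1607] F [-0.1379  0.4493  0.1664] w -0.005215347624077614 j [ 0.1151  0.2521  1.7524 -0.0018  1.1363  0.1961]
yaw tool y -4.5967803213859355 tool z [ 0.001  -0.0015 -1.    ]
shift tool mm [-158.7717  -60.1803   40.8974]
```

View pics/sA.png

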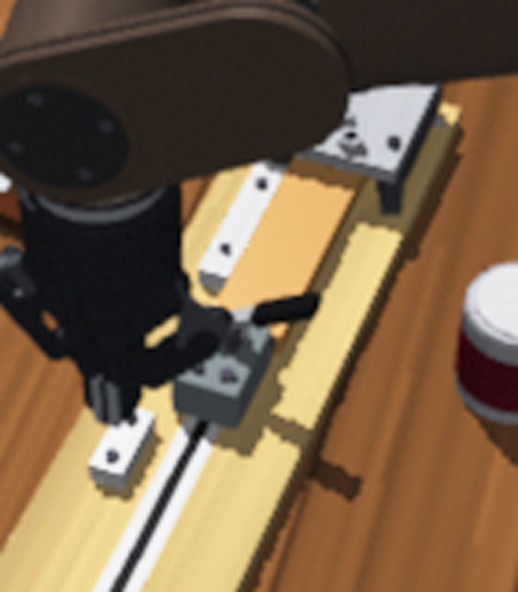

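View pics/tA.png

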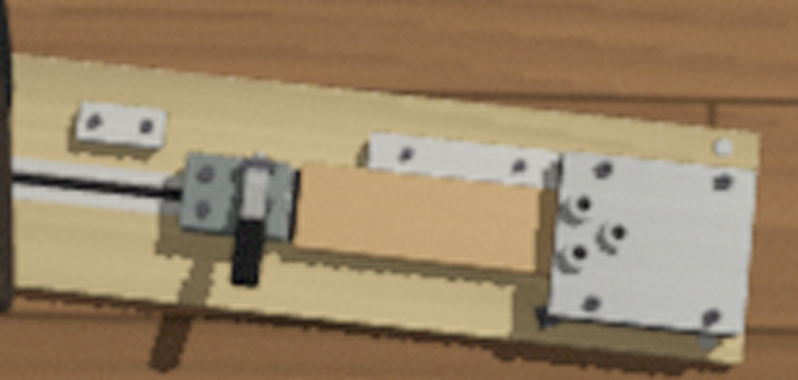

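Run:
```python
from h import *
t=(244/3.8+250,285/3.8+190); s=(319/3.7+240,302/3.7+170)
p=tri(s,t);print(p,J(p),J(onz("top",t,.1)))
print(J(onz("top",(257/3.8+250,180/3.8+190),.065)))
go(W([-.060,J(onz("top",t,.1))[1],.115]))
```

```text
[0.5329 0.0146 0.1038] [-0.0581  0.0069  0.1038] [-0.0556  0.0074  0.1   ]
[0.0072 0.007  0.065 ]
t 24.725 tcp [0.6057 0.1702 0.1602] jig [0.0017 0.1679 0.1602] F [ 0.9025 -0.1265 -0.3173] w -0.0023400842184527764 j [ 0.1134  0.2522  1.7533 -0.0015  1.136   0.1956]
yaw tool y -4.672872220857209 tool z [ 0.0002 -0.0014 -1.    ]
shift tool mm [-160.3965  -61.8831   45.3937]
```

The lever tip is at jig (-0.057, 0.007), about 0.10 m high, and still open. I'm moving over it.

send_rows(
  rows=[-20,-10,0,0,0,0,1,-35,-13,0,0,0,0,1,-40,-14,0,0,0,0,1,-40,-14,0,0,0,0,1,-25,-11,0,0,0,0,1,0,0,20,0,0,0,1,0,0,20,0,0,0,1,0,0,5,0,0,0,1],
)

```text
time_s: 25.72
tcp_pos: [0.5296, 0.0154, 0.1135]
tool_rot: [-2.311, -2.126, 0.004]
contact_force: [-0.6, -0.3, -0.0]
width: -0.0
```

Run:
```python
from h import *
go(W([-.060,.007,.064]))
a=viewer.read_camera("side")[:,:,::-1]
cv2.imwrite("pics/sB.png",cv2.resize(a[170:330,240:400],None,fx=3.7,fy=3.7,interpolation=cv2.INTER_CUBIC))
```

```text
t 25.725 tcp [0.5296 0.0154 0.1135] jig [-0.0615  0.0073  0.1135] F [-0.5667 -0.2818 -0.0007] w -0.0003859418442442731 j [-0.1623  0.1007  2.0231 -0.0009  1.0208 -0.0785]
yaw tool y -4.772876368193735 tool z [-0.0031 -0.0002 -1.    ]
shift tool mm [-0.3056  1.6029 49.5299]
```

View pics/sB.png

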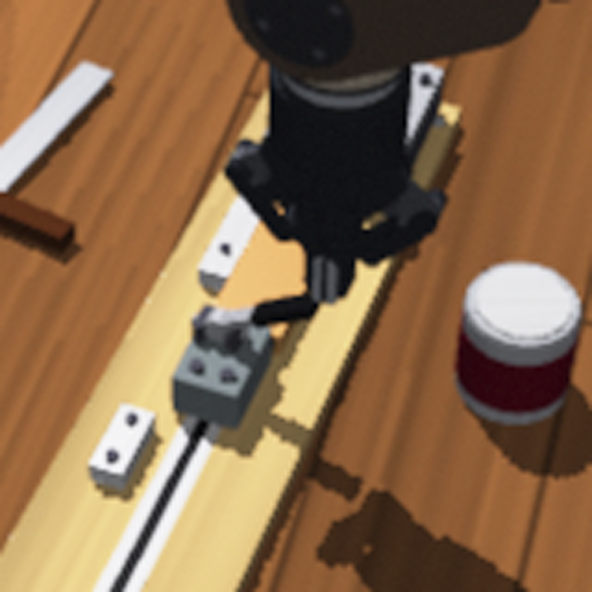

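send_rows(
  rows=[0,5,0,0,0,0,1,0,0,4,0,0,0,1,0,0,4,0,0,0,1,0,0,4,0,0,0,1,0,0,4,0,0,0,1],
)

```text
time_s: 26.4
tcp_pos: [0.5351, 0.0157, 0.0988]
tool_rot: [-2.31, -2.127, 0.002]
contact_force: [-0.4, 0.4, 2.8]
width: -0.005
```

send_rows(
  rows=[0,0,4,0,0,0,1,0,0,4,0,0,0,1,0,0,4,0,0,0,1,0,0,4,0,0,0,1],
)

```text
time_s: 26.9
tcp_pos: [0.5361, 0.0154, 0.0827]
tool_rot: [2.311, 2.127, 0.001]
contact_force: [-0.9, 0.4, 0.7]
width: -0.001
```

Force shows about 2.8 N, then low. I'm continuing down slowly.

send_rows(
  rows=[0,0,3,0,0,0,1,0,0,3,0,0,0,1,0,0,3,0,0,0,1,0,0,2,0,0,0,1,0,0,2,0,0,0,1],
)

```text
time_s: 27.52
tcp_pos: [0.5356, 0.0155, 0.0697]
tool_rot: [-2.311, -2.128, 0.0]
contact_force: [-1.8, 0.8, 2.4]
width: 0.002
```

Run:
```python
from h import *
go(W([-.060,.007,.064]))
a=viewer.read_camera("side")[:,:,::-1]
cv2.imwrite("pics/sC.png",cv2.resize(a[170:330,240:400],None,fx=3.7,fy=3.7,interpolation=cv2.INTER_CUBIC))
```

```text
t 27.525 tcp [0.5356 0.0155 0.0697] jig [-0.0554  0.008   0.0697] F [-1.8499  0.765   2.4249] w 0.0021617734665319165 j [-0.1604  0.1782  2.0301  0.      0.9335 -0.0778]
yaw tool y -4.732812315478083 tool z [-0.0002  0.     -1.    ]
shift tool mm [-1.0175 -4.5804  5.7026]
```

View pics/sC.png

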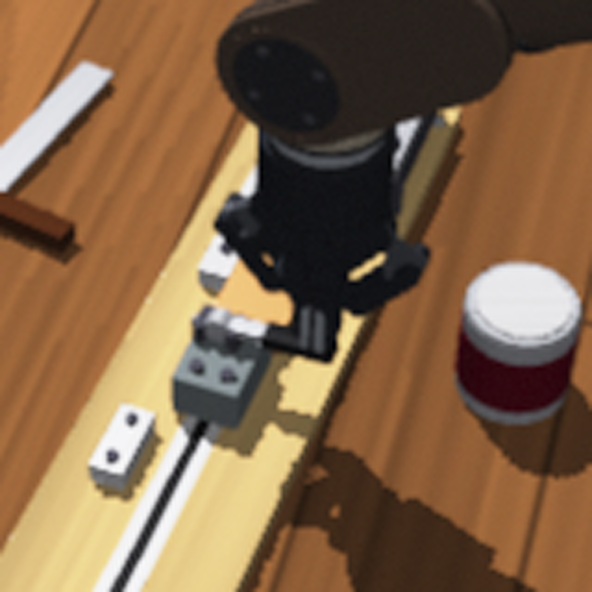

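The lever is following the fingers, with its tip near (325,355), and is nearly level.

send_rows(
  rows=[0,0,2,0,0,0,1,0,0,2,0,0,0,1,0,0,1,0,0,0,1],
)

```text
time_s: 27.95
tcp_pos: [0.5357, 0.0155, 0.0657]
tool_rot: [-2.311, -2.127, 0.001]
contact_force: [-4.7, 0.4, 10.2]
width: 0.002
```

send_rows(
  rows=[0,0,1,0,0,0,1,0,0,0,0,0,0,1],
)

```text
time_s: 28.2
tcp_pos: [0.5357, 0.0155, 0.0656]
tool_rot: [-2.31, -2.128, 0.002]
contact_force: [-5.9, -0.1, 12.1]
width: -0.003
```

The force jumped to 12 N at z = 0.0656, so the lever is on its end stop. I'm retracting.

send_rows(
  rows=[0,0,-5,0,0,0,1,0,0,-20,0,0,0,1,0,0,-45,0,0,0,1,0,0,-45,0,0,0,1,-30,-30,-20,0,0,0,1,-40,-30,0,0,0,0,1,-40,-30,0,0,0,0,1,-30,-20,0,0,0,0,1],
)

```text
time_s: 29.2
tcp_pos: [0.4134, -0.116, 0.1987]
tool_rot: [2.311, 2.126, 0.0]
contact_force: [0.5, 0.1, 0.2]
width: -0.001
```

send_rows(
  rows=[0,0,0,0,0,0,1,0,0,0,0,0,0,1],
)

```text
time_s: 29.45
tcp_pos: [0.4149, -0.1148, 0.1989]
tool_rot: [2.311, 2.127, 0.001]
contact_force: [1.1, -0.6, -0.6]
width: -0.001
```

Run:
```python
from h import *
go(W([-.060,.007,.064]))
a=viewer.read_camera("side")[:,:,::-1];b=viewer.read_camera("top")[:,:,::-1]
cv2.imwrite("pics/sD.png",cv2.resize(a[150:390,200:440],None,fx=2.5,fy=2.5,interpolation=cv2.INTER_CUBIC))
cv2.imwrite("pics/tD.png",cv2.resize(b[130:360,170:490],None,fx=2.5,fy=2.5,interpolation=cv2.INTER_CUBIC))
```

```text
t 29.45 tcp [ 0.4149 -0.1148  0.1989] jig [-0.165  -0.1319  0.1989] F [ 1.076  -0.6359 -0.6438] w -0.0008886493937182309 j [-0.5069 -0.2513  2.1826  0.0005  1.2096 -0.424 ]
yaw tool y -4.760568923359804 tool z [ 0.0009  0.0001 -1.    ]
shift tool mm [138.9272 104.8149 134.9797]
```

View pics/sD.png

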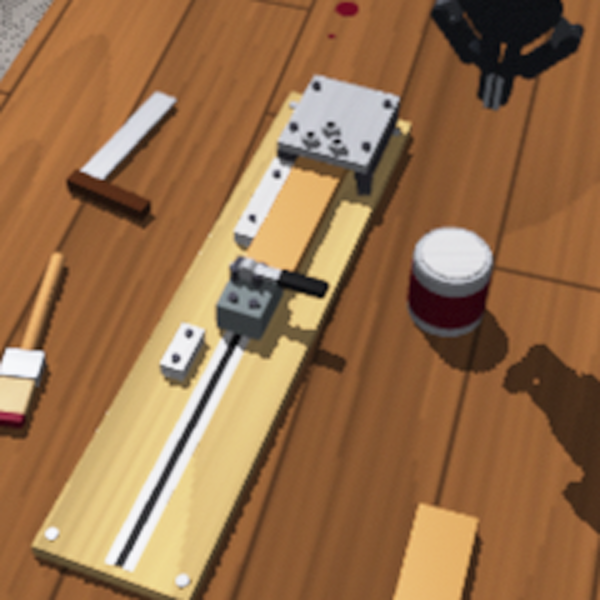

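View pics/tD.png

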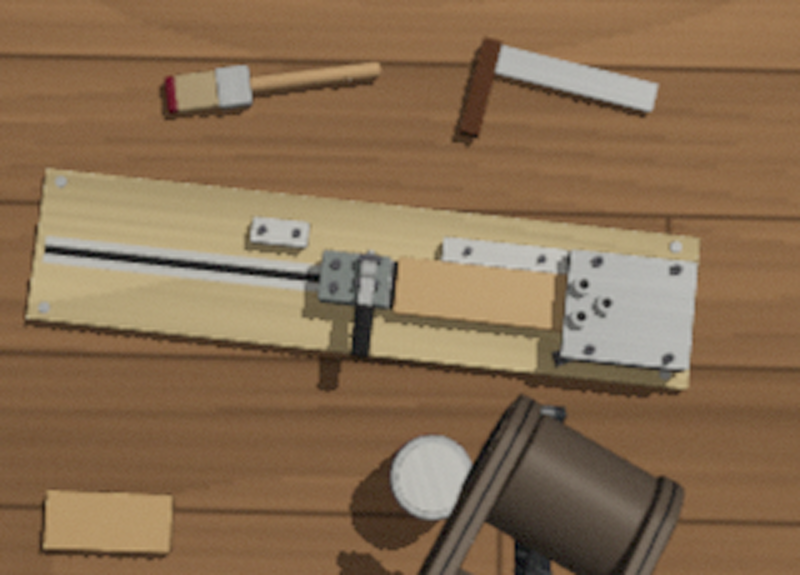

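Run:
```python
from h import *
t=(361/2.5+170,356/2.5+130); s=(328/2.5+200,288/2.5+150)
print("lever tip",J(tri(s,t)))
print("carriage back before/after px",182/3.8+250,320/2.5+170,"slat end px",299/3.8+250,396/2.5+170)
c=J(onz("top",(396/2.5+170,288/2.5+130),.033));print("slat +y end jig",c,"centre y",c[1]-.1)
```

```text
lever tip [-0.0707  0.0056  0.0626]
carriage back before/after px 297.89473684210526 298.0 slat end px 328.6842105263158 328.4
slat +y end jig [-0.0036 -0.0177  0.033 ] centre y -0.11766080798470249
```

The lever tip is at jig x = -0.071, z = 0.063, so it is flat. The carriage has not moved, and the slat centre is at y ≈ -0.118. I'm handing in.

```bash
python3 -c "
from workcell import bot
print(bot.hand_in())"
```

```text
the job is handed in; nothing more can be done
None
```

The slat is loaded and locked in the jig, and the job was handed in at about 29.6 s of the 58 s allowed. The hand-in gave no verdict.

**What I did:** I laid the slat on the bed against both fence strips and released it. I then pushed the clamp from behind in small steps. The push force was about 6.7 N while sliding and rose to 10.9 N once the slat reached the stop. That leaves roughly 4 N of spring on the slat end, worked out from the wrist force rather than measured at the stop itself. Only then did I press the lever down, until it hit its end stop at 12 N.

**Last checks:**
- **Lever:** the tip is at jig x ≈ -71 mm, z ≈ 63 mm, which is flat to within measuring error.
- **Slat and clamp:** the slat centre is at y ≈ -118 mm. Neither the slat end nor the carriage moved when the lever was pressed.
- **Other items:** the offcut, tin, brush and square look undisturbed in both views, and the arm was clear of everything.

**Disagreements:** the two cameras differed by about 5 mm in world x. The slat also met the fence about 3.5 mm farther out than I had first estimated, so I corrected the jig position by that contact.

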